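Pop the spice tin out of its ejector and trap it with the other finger

ROBOT

A 6-joint arm with a two-finger parallel gripper is mounted at the origin on the work surface. World frame = base frame: x ahead of the robot, y to its left, z up, the work surface at z = 0. Lengths are in m, angles in rad, forces in N, time in s.
With the tool pointing down it reaches from about 0.35 to 0.85 m from the base axis. Payload 8.1 kg.
Tool frame: the origin (TCP) lies on the centre line of the jaws, within the pads' length; the fingertips stand robot.tips_ahead ahead of it and the grasp point (between the pads) lies 8 mm behind it (robot.tips_ahead is the distance from the TCP to the fingertips, in m); z points along the fingers, y is the direction in which the jaws open and shut (so a half turn about z gives the same grasp; the last joint's range is limited). The gripper opens to 93 mm and grips with 3 to 60 N. Pads are 15 mm wide; open, the fingers measure 128 mm over their backs; the gripper's body (75 mm by 188 mm) begins 65 mm behind the grasp point.
Start: joints at [-1.334, 0.13, 1.488, -0, 1.523, -0.085], TCP at [0.19, -0.569, 0.23] pointing down, gripper open.
Joint ranges: [-2.96, 2.96], [-0.89, 2.26], [0.02, 2.5], [-1.34, 4.48], [0, 2.73], [-2.66, 2.66]. Speed limits (rad/s): [2.39, 2.39, 2.79, 3.14, 3.14, 3.14].

INTERFACE

Orientations are given as a rotation vector (axis times angle).
In Python, from plant import monitor, eyes, job, robot gives the robot as it stands.
- The arm moves only by the tool servo_tool, never from a script. Its argument "plan" is a list that holds one entry, the list of rows, each a list of 7 numbers: the closure, from -1 (fully open) to 1 (shut), so that 0 is half open, then the shift along the world's x, y, z in mm, then the turn, a rotation vector about the world's x, y, z in rad. In form: [[[hand, dx, dy, dz, ax, ay, az], ...]]. A call has 1 to 12 rows; each row shifts and turns the commanded pose from where the row before left it; what a row does not reach is not made up. A row lasts 1/10 s, in which the tool goes at most 50 mm and 8.59 degrees, less where a joint would pass 70% of its speed; a pose out of reach is approached as far as the arm can. A call with a gripper value outside its range is refused whole. The fingers move at their own pace and stop on an object; "force" is the grip in N (left out, the last holds). Time passes only in rows, so rows that do not move let the fingers close. It gives the time, the measured TCP pose, the force and the opening at its end, in the units of the state.
- monitor.read_state(): the state, without advancing time (a new reading comes with each control period).
- eyes.read_camera(name): name is "scene" or "top" or "wrist"; returns the picture (480x640x3 uint8, red, green, blue); there is no depth.
- eyes.camera_info(name): a dict with "mtx" (3x3 intrinsics, pixels), "R" (3x3) and "t" (3): a world point X has camera coordinates R X + t. Camera axes: x right, y down, z forward; pixel columns grow to the right and rows downward; lengths in m; the calibration is good to about 2 mm. A picture is of the moment at which its call begins: read the wrist's pose just before it. camera_info takes no time and is no camera call; for the wrist camera it gives the pose at the moment of the call.
- job.close_job(): hands the job in, once; it reports no verdict.
The state is a dict: "t": time; "q": joint angles; "dq": joint speeds; "joint_torque": joint torques, N m; "tool_pos": TCP position; "orientation": TCP orientation; "force": force on the tool from outside, world axes, zero at the start; "wrist_torque": the same for the moment, N m; "opening": finger opening in m.
Only numpy, scipy, OpenCV 4.12 (cv2) and the standard library are available. Lean on these libraries where they do the work, as an engineer would, in place of code of your own. Each camera call takes 0.05 s, during which the arm holds its last target. There are 200 camera calls.

TASK

Stand one finger across the runway of the tin ejector and press the red key fully down with the other finger, so that the spring shoves the spice tin out past the gate and the first finger stops it before it is pushed off the open end. Finish while still holding like that: key kept down, the tin held back by the finger, upright on the runway and wholly past the gate. Do not lift or tip the tin, and leave the jar, spoon and spatula alone.

Things in the scene. Friction and masses are not known exactly. Their poses are not given: they have to be found in the camera images.
- ejector: Low wooden tin ejector fixed to the block, 203 x 70 mm, with the key on a plinth at one side. Origin: on the block surface under the middle of the parked tin. +x is the way out along the runway, +y the side of the key, z up. The steel runway is level, 30 mm above the block; side rails, inner faces at y = +-28 mm, stand 8 mm above it.
- gate (a point): Middle of the gate's foot on the runway, x = 27 mm, y = 0 of the ejector. The gate is a red bar across the runway from x = 24 to 30 mm, 6 mm high, one piece with the key; it sinks as the key goes down. It holds back the tin, which a black pusher (a low shoe 9 mm high, on a long spring of about 3 N) presses from behind.
- tin: Closed round spice tin, steel with yellow band, diameter 48 mm, height 40 mm, about 0.14 kg, origin at the centre of its underside. It starts at x = y = 0 of the ejector, on the runway, against the gate. Once freed it is pushed along +x at about 0.1 to 0.2 m/s and falls off the open end in about a second unless stopped; it pushes a finger in its way with 1 to 3 N.
- key (a joint): Travel of the red spring key straight down, m: 0 up, 0.010 fully down (6 to 8 N); it springs back. Its end stop is firm. The tin is freed at about 0.006, so press to 0.008 or more and keep it down until the tin is past the gate (a gate that rises under the tin jams it).
- key_top (a point): Middle of the red key's flat level top (50 mm along the ejector's x, 36 mm along y), at x = 100, y = 52 mm of the ejector, 50 mm above the block when up, 40 mm fully down, which is still 10 mm above the runway. So two fingertips at equal height, their middles about 52 mm apart along the ejector's y, press the key and stand in the tin's way on the runway.
- runway_end (a point): Middle of the runway's open end, on the runway surface: x = 138 mm, y = 0 of the ejector, 30 mm above the block. To stop the tin wholly past the gate and well on the runway, stand the finger at about the key's place along x (100 mm), on the runway's centre line: the tin runs against the finger's side.
- jar: Amber glass jar with steel screw lid, diameter 64 mm, height 105 mm, standing beyond the runway's end; origin at the centre of its underside. Bystander.
- spatula: Wooden spatula lying flat, 260 mm long, along its x axis. Bystander.
- spoon: Steel spoon lying flat, 180 mm long, along its x axis. Bystander.

How it is judged:
By the outcome, as a careful person would: the job done as asked, in the order asked, and still so for the second after the job is handed in, while the arm keeps its last pose, push and grip.
It also fails if it takes over 29 s, if anything falls off the work surface, if the arm or the gripper's body presses on something with over 40 N, if the wrist force passes 120 N, or if a joint passes its speed limit or range.

## Working session

There is one attempt and no reset: what is moved stays moved. The work goes in short steps, Python scripts to look and compute and a tool call to move; the robot and the scene stay as the last step left them, time stands still between calls to the robot, and variables do not carry over. Pictures are saved under pics/ and viewed, about 8 in all and at most 12, crops included, and the job is handed in when it is done.

Besides the shell and the picture viewer there is one more tool, called by a JSON object that holds its "method" and its "body". servo_tool: Moves the arm, as the interface text tells. Its arguments: {"type":"object","properties":{"plan":{"type":"array"},"force":{"type":"number"}},"required":["plan"]}

```bash
mkdir -p pics; python3 - <<'E'
from plant import monitor, eyes, job, robot
import cv2,numpy as np
s=monitor.read_state();print(s['t'],s['tool_pos'],s['orientation'],s['opening'],robot.tips_ahead)
a=eyes.read_camera("top");b=eyes.read_camera("scene")
cv2.imwrite("pics/top.png",a[...,::-1]);cv2.imwrite("pics/scene.png",b[...,::-1])
for n in("top","scene"):print(eyes.camera_info(n))
E
```

```text
0.0 [ 0.18966478 -0.56866211  0.22860036] [-3.09923259e+00 -5.03009897e-01  1.81730518e-04] 0.09306560225989238 0.011
{'mtx': array([[499.7384383,   0.       , 319.5868712],
       [  0.       , 499.7384383, 240.1839617],
       [  0.       ,   0.       ,   1.       ]]), 'R': array([[-0.07008666, -0.99752243,  0.00607092],
       [-0.97593818,  0.0673079 , -0.20739891],
       [ 0.20647644, -0.02046074, -0.97823762]]), 't': array([-0.12889702,  0.52080755,  0.87147249])}
{'mtx': array([[487.83364413,   0.        , 315.10581696],
       [  0.        , 487.83364413, 239.03754708],
       [  0.        ,   0.        ,   1.        ]]), 'R': array([[-0.39830408,  0.91724132, -0.00471385],
       [ 0.69572587,  0.29875586, -0.65323077],
       [-0.59776197, -0.26346403, -0.7571442 ]]), 't': array([ 0.34376991, -0.28068636,  1.35252098])}
```

View pics/top.png

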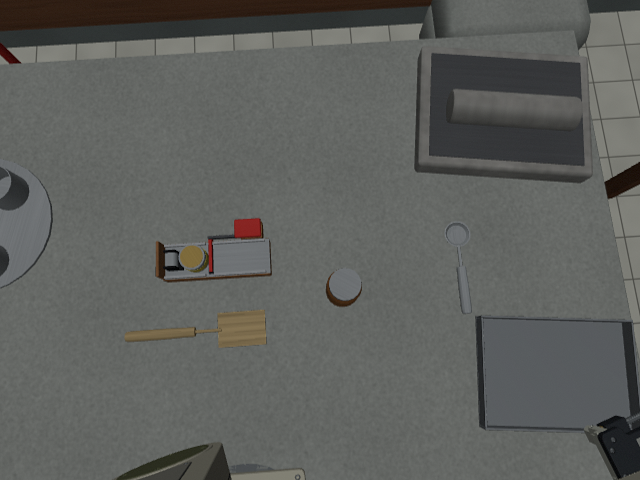

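View pics/scene.png

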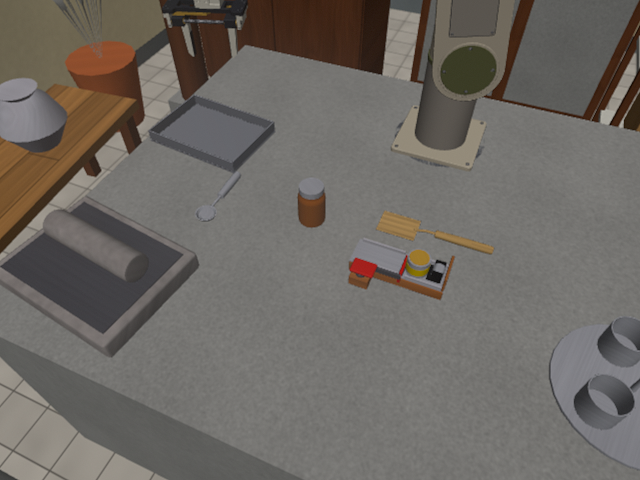

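The top view shows the ejector with the tin at (192,258), the red key at (248,228), the gate at (211,256) and the open end at (270,257). The jar is at (345,287). Next I measure the red key, the yellow tin and the runway from both views.

```bash
cat > h.py <<'E'
import cv2,numpy as np
def ray(ci,uv,z):
    d=ci['R'].T@np.linalg.inv(ci['mtx'])@np.array([uv[0],uv[1],1.]);c=-ci['R'].T@ci['t']
    return c+d*(z-c[2])/d[2]
def blobs(img,kind,roi=None,amin=25):
    h=cv2.cvtColor(img,cv2.COLOR_RGB2HSV).astype(int);H,S,V=h[...,0],h[...,1],h[...,2]
    m={'red':((H<5)|(H>174))&(S>190)&(V>120),'yel':(H>17)&(H<32)&(S>120)&(V>100)}[kind].astype(np.uint8)
    if roi:
        k=np.zeros_like(m);x0,y0,x1,y1=roi;k[y0:y1,x0:x1]=1;m*=k
    n,l,st,c=cv2.connectedComponentsWithStats(m)
    return [(st[i],c[i],cv2.minAreaRect(np.argwhere(l==i)[:,::-1].astype(np.float32))) for i in range(1,n) if st[i][4]>amin]
E
python3 - <<'E'
from plant import eyes
from h import *
for n,roi in(("top",(140,200,290,300)),("scene",(330,220,470,310))):
    im=cv2.imread(f"pics/{n}.png")[...,::-1].copy();ci=eyes.camera_info(n)
    for k,z in(("red",.05),("red",.036),("yel",.07)):
        for st,c,r in blobs(im,k,roi):print(n,k,z,st,c.round(1),ray(ci,c,z).round(4),r)
    if n=="top":
        for p in((270.5,239),(270.5,276),(269.5,257.5)):print(p,ray(ci,p,.034).round(4))
        print("jar",ray(ci,(345,283),.105)); x0,y0,x1,y1=roi
    cv2.imwrite(f"pics/{n}_c.png",cv2.resize(im[roi[1]:roi[3],roi[0]:roi[2],::-1],None,fx=5,fy=5,interpolation=cv2.INTER_CUBIC))
E
```

```text
top red 0.05 [235 219  25  18 264] [246.5 227.9] [ 0.5444 -0.0299  0.05  ] ((246.85995483398438, 227.25875854492188), (16.46786880493164, 24.764179229736328), 86.42366790771484)
top red 0.05 [209 240   3  31  64] [209.9 256. ] [0.4958 0.0396 0.05  ] ((210.0, 255.0), (30.0, 2.0), 90.0)
top red 0.036 [235 219  25  18 264] [246.5 227.9] [ 0.5479 -0.0281  0.036 ] ((246.85995483398438, 227.25875854492188), (16.46786880493164, 24.764179229736328), 86.42366790771484)
top red 0.036 [209 240   3  31  64] [209.9 256. ] [0.4985 0.0424 0.036 ] ((210.0, 255.0), (30.0, 2.0), 90.0)
top yel 0.07 [180 246  22  21 359] [191. 256.] [0.4942 0.0696 0.07  ] ((190.5, 256.0), (20.0, 21.0), 90.0)
(270.5, 239) [ 0.5237 -0.0725  0.034 ]
(270.5, 276) [ 0.4531 -0.069   0.034 ]
(269.5, 257.5) [ 0.4883 -0.0688  0.034 ]
jar [ 0.42189938 -0.20206339  0.105     ]
scene red 0.05 [400 256   7  19  42] [402.8 266.3] [0.5119 0.0431 0.05  ] ((403.4999694824219, 265.0), (2.7854299545288086, 18.56953239440918), 21.801410675048828)
scene red 0.05 [350 258  27  20 327] [363.  267.6] [ 0.5472 -0.0304  0.05  ] ((362.86923217773
[... 372 characters left out ...]
907575607299805, 13.922974586486816), 19.440034866333008)
scene yel 0.07 [377 220  42  20 546] [400.  227.2] [0.4289 0.0092 0.07  ] ((398.2366943359375, 225.04270935058594), (38.77574920654297, 19.626495361328125), 17.354022979736328)
scene yel 0.07 [419 230  51  18 257] [450.9 238.1] [0.4165 0.116  0.07  ] ((444.7156066894531, 236.11468505859375), (52.77622985839844, 6.8963494300842285), 16.699243545532227)
scene yel 0.07 [410 250  20  15 235] [419.1 257.1] [0.4921 0.0688 0.07  ] ((419.5, 257.0), (19.0, 14.0), 0.0)
scene yel 0.07 [406 262  23  14 121] [416.5 271.2] [0.5289 0.0736 0.07  ] ((415.89984130859375, 269.84088134765625), (22.782649993896484, 10.903757095336914), 12.804265022277832)
```

View pics/top_c.png

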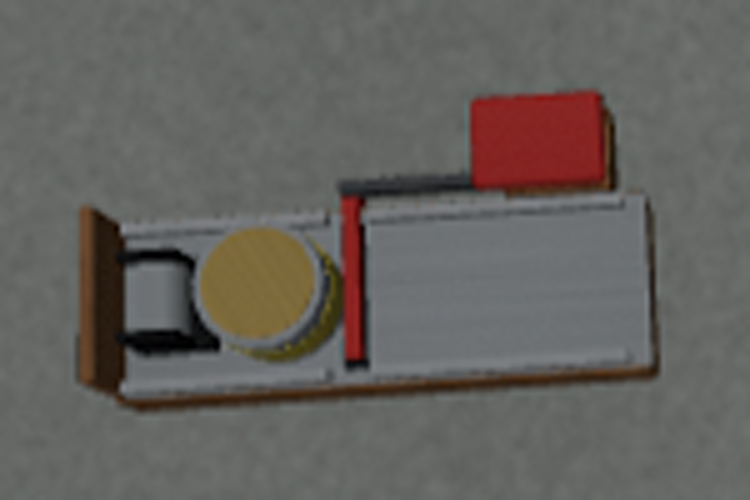

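The points agree: tin to key is 113.2 mm against 112.7 mm expected, and the ejector's +x points along about −89.6°. The tips need an opening of about 34.5 mm, with the TCP near (0.520, −0.031).

{"method": "servo_tool", "body": {"plan": [[[0.26, 23.5, 38.5, 0, 0, 0, 0.09], [0.26, 23.5, 38.5, 0, 0, 0, 0.09], [0.26, 23.5, 38.5, 0, 0, 0, 0.09], [0.26, 23.5, 38.5, 0, 0, 0, 0.09], [0.26, 23.5, 38.5, 0, 0, 0, 0.09], [0.26, 23.5, 38.5, 0, 0, 0, 0.09], [0.26, 23.5, 38.5, 0, 0, 0, 0.09], [0.26, 23.5, 38.5, 0, 0, 0, 0.09], [0.26, 23.5, 38.5, 0, 0, 0, 0.09], [0.26, 23.5, 38.5, 0, 0, 0, 0.09], [0.26, 23.5, 38.5, 0, 0, 0, 0.09], [0.26, 23.5, 38.5, 0, 0, 0, 0.09]]]}}

```text
t: 1.3
tool_pos: [0.4722, -0.1053, 0.2294]
orientation: [-2.397, -2.03, 0.0]
force: [0.9, 0.1, -0.2]
opening: 0.0344
```

{"method": "servo_tool", "body": {"plan": [[[0.26, 16, 25, -20, 0, 0, 0.06], [0.26, 16, 25, -30, 0, 0, 0.06], [0.26, 16, 24, -30, 0, 0, 0.053], [0.26, 0, 0, -20, 0, 0, 0], [0.26, 0, 0, 0, 0, 0, 0], [0.26, 0, 0, 0, 0, 0, 0]]]}}

```text
t: 1.9
tool_pos: [0.5193, -0.0333, 0.1296]
orientation: [-2.216, -2.225, 0.001]
force: [0.3, -0.1, -0.1]
opening: 0.0343
```

```bash
python3 - <<'E'
from plant import monitor, eyes
from scipy.spatial.transform import Rotation as Ro
from h import *
s=monitor.read_state();ci=eyes.camera_info("wrist");w=eyes.read_camera("wrist")
R=Ro.from_rotvec(s['orientation']).as_matrix()
print(s['t'],s['tool_pos'],s['opening'],s['force']);print(R.round(3))
cv2.imwrite("pics/wrist.png",w[...,::-1])
for k,z in(("red",.05),("red",.036),("yel",.07)):
    for st,c,r in blobs(w,k,amin=150):print(k,z,st,c.round(1),ray(ci,c,z).round(4),ray(ci,r[0],z).round(4),r)
E
```

```text
1.9 [ 0.51931052 -0.03327093  0.12957583] 0.03425488960036672 [ 0.287594   -0.14701289 -0.05285616]
[[-0.004  1.    -0.001]
 [ 1.     0.004  0.   ]
 [ 0.    -0.001 -1.   ]]
red 0.05 [ 231  114  110   13 1233] [284.5 120.4] [0.4987 0.0422 0.05  ] [0.4992 0.0424 0.05  ] ((285.5, 120.0), (12.0, 109.0), 90.0)
red 0.05 [ 334  210   63   82 4848] [364.3 249.7] [ 0.5433 -0.0292  0.05  ] [ 0.5436 -0.0296  0.05  ] ((364.7886657714844, 250.37594604492188), (61.244544982910156, 81.6435317993164), 1.3639274835586548)
red 0.036 [ 231  114  110   13 1233] [284.5 120.4] [0.4975 0.0421 0.036 ] [0.4981 0.0423 0.036 ] ((285.5, 120.0), (12.0, 109.0), 90.0)
red 0.036 [ 334  210   63   82 4848] [364.3 249.7] [ 0.5448 -0.0335  0.036 ] [ 0.5451 -0.034   0.036 ] ((364.7886657714844, 250.37594604492188), (61.244544982910156, 81.6435317993164), 1.3639274835586548)
yel 0.07 [   24     0   116   259 15044] [ 78.2 167.9] [0.3967 0.0191 0.07  ] [0.3974 0.0373 0.07  ] ((73.77066802978516, 130.134765625), (269.4952697753906, 99.00855255126953), 82.99061584472656)
yel 0.07 [ 222   12   87   94 6456] [265.   58.8] [0.4918 0.07   0.07  ] [0.4918 0.0701 0.07  ] ((265.0, 58.5), (93.0, 86.0), 90.0)
yel 0.07 [ 208  365   23   85 1012] [216.8 408.8] [ 0.4572 -0.122   0.07  ] [ 0.4581 -0.1207  0.07  ] ((218.17332458496094, 406.8671569824219), (19.83850860595703, 84.79422760009766), 4.159642219543457)
yel 0.07 [419 376  14  74 545] [427.  413.6] [ 0.5817 -0.1245  0.07  ] [ 0.581  -0.1237  0.07  ] ((425.97491455078125, 412.48443603515625), (73.12464141845703, 12.206555366516113), 88.12212371826172)
```

View pics/wrist.png

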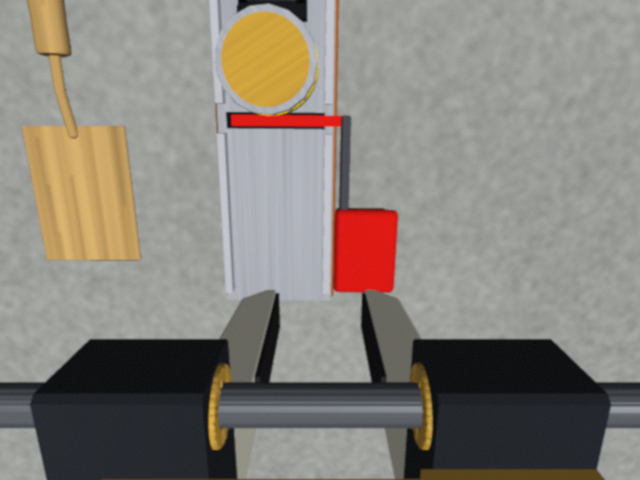

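The key is at (0.544, −0.030) and the tin at (0.492, 0.070), agreeing with the earlier views. The wrist picture shows the tips at (262,292) and (378,292), each about 12 mm thick, so I open slightly to about 38 mm and come down to just above the key.

{"method": "servo_tool", "body": {"plan": [[[0.18, -1.5, 3, -15, 0, 0, 0], [0.18, 0, 0, -20, 0, 0, 0], [0.18, 0, 0, -20, 0, 0, 0], [0.18, 0, 0, 0, 0, 0, 0], [0.18, 0, 0, 0, 0, 0, 0]]]}}

```text
t: 2.45
tool_pos: [0.5182, -0.0304, 0.0749]
orientation: [-2.218, -2.225, 0.0]
force: [-0.3, -0.4, 0.0]
opening: 0.0379
```

```bash
python3 - <<'E'
from plant import monitor, eyes
from h import *
s=monitor.read_state();ci=eyes.camera_info("scene");print(s['t'],s['tool_pos'],s['opening'],s['force'])
w=eyes.read_camera("scene");cv2.imwrite("pics/s2.png",cv2.resize(w[180:310,310:490,::-1],None,fx=4,fy=4,interpolation=cv2.INTER_CUBIC))
E
```

```text
2.45 [ 0.5181788 -0.0304288  0.0749295] 0.037883145457264546 [-0.28085073 -0.41568011  0.02872344]
```

View pics/s2.png

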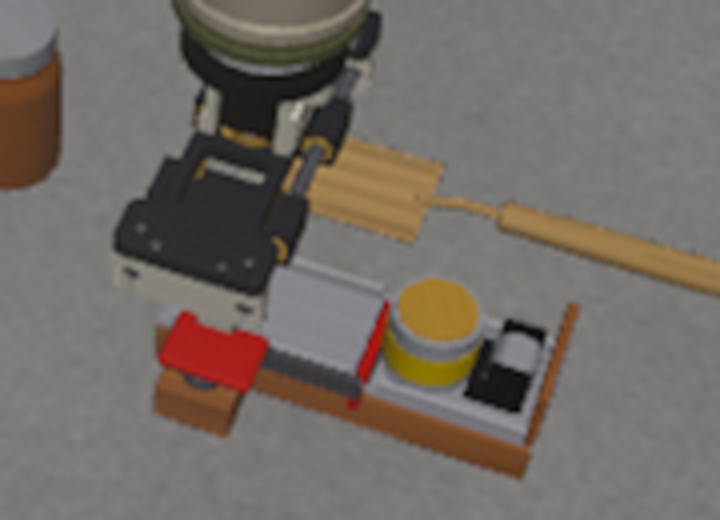

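The crop shows the finger over the red key at about (215,345), with the tin still parked at (435,330). Now I press.

{"method": "servo_tool", "body": {"plan": [[[0.18, 0, 0, -8, 0, 0, 0], [0.18, 0, 0, -8, 0, 0, 0], [0.18, 0, 0, -8, 0, 0, 0], [0.18, 0, 0, 0, 0, 0, 0], [0.18, 0, 0, 0, 0, 0, 0]]]}}

```text
t: 3.0
tool_pos: [0.5196, -0.0305, 0.0513]
orientation: [2.216, 2.224, 0.002]
force: [1.9, -0.5, 5.0]
opening: 0.0376
```

{"method": "servo_tool", "body": {"plan": [[[0.18, 0, 0, 0, 0, 0, 0], [0.18, 0, 0, 0, 0, 0, 0], [0.18, 0, 0, 0, 0, 0, 0], [0.18, 0, 0, 0, 0, 0, 0], [0.18, 0, 0, 0, 0, 0, 0], [0.18, 0, 0, 0, 0, 0, 0], [0.18, 0, 0, 0, 0, 0, 0], [0.18, 0, 0, 0, 0, 0, 0]]]}}

```text
t: 3.8
tool_pos: [0.5195, -0.0305, 0.0513]
orientation: [2.215, 2.224, 0.002]
force: [4.7, -0.7, 4.7]
opening: 0.038
```

```bash
python3 - <<'E'
from plant import monitor, eyes
from h import *
s=monitor.read_state();print(s['t'],s['tool_pos'],s['opening'],s['force'],s['wrist_torque'])
w=eyes.read_camera("scene");t=eyes.read_camera("top");ci=eyes.camera_info("scene")
v=eyes.read_camera("wrist");cw=eyes.camera_info("wrist")
for st,c,r in blobs(w,'yel',(330,240,470,310)):print('scene',st,c,ray(ci,c,.07))
for k,z in(('red',.04),('yel',.07)):
  for st,c,r in blobs(v,k,amin=150):print('wrist',k,st,c,ray(cw,c,z))
a=cv2.resize(w[190:300,320:480,::-1],(600,412),interpolation=cv2.INTER_CUBIC);
cv2.imwrite("pics/s3.png",a);cv2.imwrite("pics/w3.png",v[...,::-1])
E
```

```text
3.8 [ 0.51947197 -0.03054168  0.05132637] 0.038011166941683536 [ 4.7313675  -0.69891205  4.74158372] [-0.29153419 -0.9774877   0.07704727]
scene [382 240  16  15 165] [389.42424242 247.42424242] [0.49149717 0.00578765 0.07      ]
scene [447 240  23   8  98] [461.28571429 242.16326531] [0.4190851  0.13834701 0.07      ]
scene [376 256  22  10 114] [386.21929825 261.29824561] [0.52875158 0.01101445 0.07      ]
wrist red [ 338  251   87  107 5686] [373.43615899 291.42789307] [ 0.54072287 -0.02367595  0.04      ]
wrist yel [    0   136    79   176 11254] [ 32.36920206 230.40438955] [0.42260885 0.01023222 0.07      ]
wrist yel [ 207  174  108   72 1040] [275.96538462 192.44615385] [0.50372343 0.02330363 0.07      ]
wrist yel [  181   198   122   116 11091] [241.25498152 255.33576774] [0.4914953  0.00185614 0.07      ]
wrist yel [ 197  365   25   85 1096] [206.2189781  408.30018248] [ 0.47545372 -0.05885742  0.07      ]
wrist yel [429 375  15  75 604] [437.69536424 412.74006623] [ 0.56291774 -0.06044416  0.07      ]
```

View pics/s3.png

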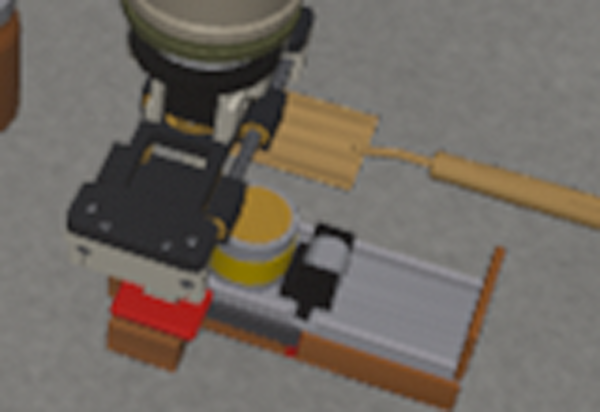

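View pics/w3.png

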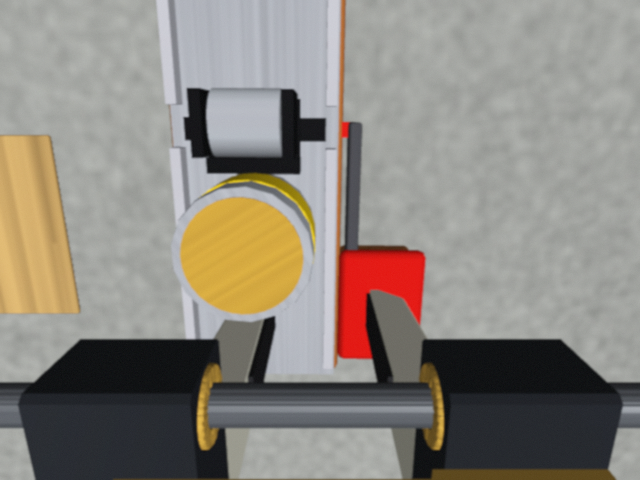

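The tin stands upright against the finger with its centre at y≈0.003 (ejector x≈67 mm, so its rear edge is at about 43 mm, past the gate's 30 mm). The key is down about 9.7 mm. I add a small margin on the key and relieve the sideways friction.

{"method": "servo_tool", "body": {"plan": [[[0.18, 1, 0, -0.7, 0, 0, 0], [0.18, 0, 0, 0, 0, 0, 0], [0.18, 0, 0, 0, 0, 0, 0], [0.18, 0, 0, 0, 0, 0, 0], [0.18, 0, 0, 0, 0, 0, 0], [0.18, 0, 0, 0, 0, 0, 0], [0.18, 0, 0, 0, 0, 0, 0], [0.18, 0, 0, 0, 0, 0, 0], [0.18, 0, 0, 0, 0, 0, 0], [0.18, 0, 0, 0, 0, 0, 0]]]}}

```text
t: 4.95
tool_pos: [0.5197, -0.0305, 0.0509]
orientation: [2.216, 2.225, 0.0]
force: [-1.2, -2.0, 12.6]
opening: 0.0383
```

```bash
python3 - <<'E'
from plant import monitor, eyes
from h import *
s=monitor.read_state();print(s['t'],s['tool_pos'],s['opening'],s['force'],s['dq'].round(4) if hasattr(s['dq'],'round') else s['dq'])
w=eyes.read_camera("scene");ci=eyes.camera_info("scene")
for st,c,r in blobs(w,'yel',(370,240,410,310)):print('scene',st,c,ray(ci,c,.07))
v=eyes.read_camera("wrist");cw=eyes.camera_info("wrist")
for st,c,r in blobs(v,'yel',amin=5000):print('wrist',st,c,ray(cw,c,.07))
for st,c,r in blobs(v,'red',amin=150):
  print('key width mm at z=.04', np.linalg.norm(ray(cw,(st[0],st[1]+50),.04)-ray(cw,(st[0]+st[2],st[1]+50),.04))*1e3)
E
```

```text
4.95 [ 0.51973778 -0.03049015  0.05093337] 0.03826875908785442 [-1.23220771 -1.99719553 12.59475731] [0.0024 0.0006 0.0003 0.0009 0.0014 0.0002]
scene [382 240  16  15 165] [389.39393939 247.43030303] [0.4915373  0.00573538 0.07      ]
scene [376 256  22  10 114] [386.21929825 261.29824561] [0.52875158 0.01101445 0.07      ]
wrist [    0   136    78   177 11147] [ 32.04655961 230.49304746] [0.42294882 0.01025877 0.07      ]
wrist [  180   198   122   116 11143] [240.30970116 255.57776182] [0.49154899 0.00187769 0.07      ]
key width mm at z=.04 36.81556299548813
```

The key is firm against its stop (12.6 N, tips at z≈0.040), the finger feels the tin's 2 N push, and the tin is at rest.

```bash
python3 -c "
from plant import job
print(job.close_job())"
```

```text
the job is handed in; nothing more can be done
None
```

I pressed the key fully down with one finger while the other stood across the runway. The spring pushed the spice tin out past the gate, and it stopped against that finger. I handed the job in at about 5 s with the arm still holding like that; no verdict was reported.

**Last checks:**
- **Key:** the fingertips were at z ≈ 0.040 m, about 10 mm of travel, with 12.6 N against the end stop.
- **Tin:** upright and at rest, with its centre at ejector x of about 64 to 68 mm. Its rear edge is therefore about 10 mm or more past the gate. The scene and wrist views differed by about 4 mm on this; the scene view is partly hidden by the gripper.
- **Finger:** it felt about 2 N along the runway, which fits the 1 to 3 N expected from the tin.
- **Bystanders:** the planned path kept clear of the jar and spatula and stayed away from the spoon. I made no separate check of their positions at the end.

**One reading disagreed:** after the first press, the sideways force was an unexpected 4.7 N and the key force only 4.7 N, below the 6 to 8 N stated. I took this to be friction on the key. A small correction of 1 mm sideways and 0.7 mm down brought the sideways force to about 1 N and the key firmly onto its stop.

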